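# Hold the sub-platter over its bearing

## Task

I am putting this record player back together: lift the aluminium sub-platter off the roll of tape, carry it clear of the parked tonearm, and hold it upright above the brass bearing on the deck, its shaft in line with the bore and the tip about a centimetre above the mouth, so that I can drop the thrust ball in underneath. Finish while still holding it there, steady in the gripper: do not lower it in, rest it on anything or let it go. On the way it must not touch the deck or the tonearm, the tonearm stays in its rest, and the tape rolls, oil tin, mug and screwdriver stay standing or lying where they are.

Things in the scene. Friction and masses are not known exactly. Their poses are not given: they have to be found in the camera images.
- subplatter_hub (a point): Half-way up the hub of the loose aluminium sub-platter (0.35 kg, round about its upright axis z). Hub: 34 mm wide, 22 mm high, the place to grip. On it a spindle 7 mm wide, 16 mm long. Below it a disc 110 mm wide, 12 mm thick, its top 11 mm below this point, then a shaft 10 mm wide, 44 mm long, its tip 67 mm below this point. The disc lies on the thick roll of tape, shaft in the roll's hole.
- subplatter_tip (a point): The lower end of the sub-platter's shaft, on its axis, 67 mm below the hub's centre and at the start 6 mm above the bench; its z axis is the sub-platter's axis, pointing up to the hub.
- bearing_mouth (a point): Centre of the mouth of the brass bearing on the deck, on its upright axis (z up): a round housing 26 mm in diameter standing 14 mm above the deck plate, with a bore 11 mm wide and 46 mm deep.
- deck: The fixed record-player deck; origin on the bench under its middle. Board 320 (x) x 380 (y) x 9 mm, white block, dark metal plate 300 x 360 mm with its top 87 mm above the bench. Bearing at x 0, y +40 mm; motor pulley at x -73, y +85 mm, 30 mm high above the plate; tonearm along the -y side. Nothing on it stands higher than 66 mm above the plate.
- tonearm (a joint): Turn of the loose tonearm about its upright pivot, rad: 0 parked in its rest (as at the start), growing as it swings in towards the bearing. It turns at a touch.
- tonearm_head (a point): Middle of the headshell at the front end of the tonearm (46 x 18 mm). From here the arm tube, 9 mm thick and 46 mm above the deck plate, runs straight back 184 mm to the pivot and on to a counterweight 29 mm in diameter, ending 46 mm behind the pivot.
- tonearm_pivot (a point): Pivot of the tonearm, 46 mm above the deck plate; the pivot's yoke, the highest thing on the deck, reaches 20 mm above this point.
- tape_roll: The loose thick roll of masking tape under the sub-platter, lying flat: 105 mm in diameter, hole 76 mm, 50 mm high; origin at the centre of its underside.
- spare_roll: A loose thin roll of tape lying flat and empty, 90 mm in diameter, 25 mm high; a bystander; origin at the centre of its underside.
- oil_tin: A loose oil tin, 40 x 62 mm and 112 mm high with its cap; a bystander; origin at the centre of its underside.
- mug: A loose mug, 82 mm wide and 92 mm high, handle on its own +y side; a bystander; origin at the centre of its underside.
- screwdriver: A loose screwdriver lying on the bench; a bystander.
There are look-alikes about, which are no part of the job. What is meant by the part that bears subplatter_hub is not blue or purple, and is the larger of those in its own colour.

How it is judged (in metres and radians):
On the way:
1. the sub-platter is lifted clear of the roll of tape (height (world z) of subplatter_tip above 0.055 m and contact force between the fingers and subplatter above 1 N), for 0.2 s.
At the end, for the whole second after the job is handed in: Still gripped and steady (under 20 mm/s), the sub-platter touches neither deck nor tape roll; its shaft tip is within 5 mm sideways of the bearing axis and 4 to 18 mm above the mouth, its axis within 4 degrees of upright; the tonearm is within 0.06 rad of its rest (horizontal distance between subplatter_tip and bearing_mouth below 0.005 m and z of subplatter_tip in the frame of bearing_mouth between 0.004 and 0.018 m and angle between subplatter_tip's own z axis and vertical below 0.07 rad and linear speed of subplatter below 0.02 m/s and contact force between the fingers and subplatter above 1 N and contact force between subplatter and deck below 0.1 N and contact force between subplatter and tape_roll below 0.1 N and value of joint tonearm between -0.06 and 0.06 rad); the arm keeps its last pose, push and grip.
It fails at once if the sub-platter touches the deck or the tonearm (contact force between subplatter and deck above 0.5 N).
It fails at once if the tonearm is knocked out of its rest (over 0.06 rad) (value of joint tonearm above 0.06 rad or value of joint tonearm below -0.06 rad).
It fails at once if a tape roll, the oil tin, the mug or the screwdriver is moved over 30 mm, or the tin or mug tipped over (distance of any of tape_roll, spare_roll, oil_tin, mug, screwdriver from where it was at the start of the episode above 0.03 m or angle between any of oil_tin, mug's own z axis and vertical above 0.5 rad).
It also fails if it takes over 45 s, if anything falls off the work surface, if the arm or the gripper's body presses on something with over 40 N, if the wrist force passes 120 N, or if a joint passes its speed limit or range.

## Robot

A 6-joint arm with a two-finger parallel gripper is mounted at the origin on the work surface. World frame = base frame: x ahead of the robot, y to its left, z up, the work surface at z = 0. Lengths are in mm, angles in degrees, forces in N, time in s.
With the tool pointing down it reaches from about 350 to 850 mm from the base axis. Payload 8.1 kg.
Tool frame: the origin (TCP) lies between the finger pads; the fingertips stand 17 mm ahead of it and the grasp point (between the pads) lies 2 mm behind it; z points along the fingers, y is the line along which they close (so a half turn about z gives the same grasp; the last joint's range is limited). The gripper opens to 85 mm and grips with 20 to 120 N. Pads are 22 mm wide; open, the fingers measure 114 mm over their backs; the gripper's body (76 mm by 85 mm) begins 54 mm behind the grasp point. The pads swing forward as they close: fully open they stand 13 mm farther back than shut.
Start: joints at [69.477, 7.471, 85.268, -0, 87.261, -4.893], TCP at [161.635, 577.823, 248.292] pointing down, gripper open.
Joint ranges: [-169.43, 169.43], [-51.17, 129.36], [1.28, 143.12], [-76.62, 256.62], [0, 156.53], [-152.29, 152.29]. Speed limits (degrees/s): [136.94, 136.94, 159.86, 180, 180, 180].

## Interface

Orientations are given as [roll, pitch, yaw] about the fixed x, y, z axes, in that order (R = Rz(yaw) Ry(pitch) Rx(roll)).
In Python, from bench import sense, snapshot, hand_in, trace, place_of gives the robot as it stands.
- The arm moves only by the shell command python3 -m handwheel 'ROWS' [FORCE]. ROWS is JSON, a list of rows, each a list of 7 numbers: the opening, from -1 (shut) to 1 (fully open), then the shift along the tool's x, y, z in cm, then the turn, a rotation vector about the tool's x, y, z in rad. A call has 1 to 12 rows; each row shifts and turns the commanded pose from where the row before left it, along the tool's axes as they then stand; what a row does not reach is not made up. A row lasts 1/12 s, in which the tool goes at most 41.7 mm and 7.16 degrees, less where a joint would pass 70% of its speed; a pose out of reach is approached as far as the arm can. A call with a gripper value outside its range is refused whole. The fingers move at their own pace and stop on an object; FORCE is the grip in N (left out, the last holds). Time passes only in rows, so rows that do not move let the fingers close. It gives the time, the measured TCP pose, the force, the opening and the grip force at its end, in the units of the state.
- sense(): the state, without advancing time (a new reading comes with each control period).
- snapshot(name): name is "scene" or "side" or "wrist"; returns a dict with "image" (384x512x3 uint8, red, green, blue), "intrinsics" (3x3 intrinsics, pixels), "R" (3x3) and "t" (3): a world point X has camera coordinates R X + t. Camera axes: x right, y down, z forward; pixel columns grow to the right and rows downward; lengths in mm; the calibration is good to about 2 mm. The wrist camera is an equidistant fisheye: a pixel r from the principal point sees the ray r / f radians off the axis. A picture is of the moment at which its call begins. There is no depth.
- hand_in(): hands the job in; it is judged then, once.
Trained networks look in a picture, given as the dict that the camera call returned (one of the last four; its "shot" number tells which), for a name from the list of things; names that differ only in an ending like _2 or _b are one class to them, and where a whole thing is asked for, a point or a joint stands for the part that bears it (a point fixed in the world has none). Each returns a list of dicts, best first, with "conf" (0 to 1); they miss things now and then, are a little off and sometimes report something else, mostly with a low value. They report only what shows in the picture. A call takes as long as a camera call. They do not tell look-alikes from the thing itself.
- trace(picture, query): "pixels" (384x512 bool, what is visible of it).
- place_of(picture, query): "location" ([x, y, z] in mm, in world coordinates, good to about 4 mm: a listed point, or the origin of a listed thing).
The state is a dict: "time": time; "joint_pos": joint angles; "qd": joint speeds; "joint_efforts": joint torques, N m; "tool_pos": TCP position; "tcp_rot": TCP orientation; "ft_force": force on the tool from outside, world axes, zero at the start; "wrist_torque": the same for the moment, N m; "finger_gap": finger opening in mm; "grip_force": force on a finger pad.
Only numpy, scipy, OpenCV 4.12 (cv2) and the standard library are available. Lean on these libraries where they do the work, as an engineer would, in place of code of your own. Each camera call takes 0.05 s, during which the arm holds its last target. There are 200 camera calls.

## Working session

There is one attempt and no reset: what is moved stays moved. The work goes in short steps, Python scripts to look and compute and a shell command to move; the robot and the scene stay as the last step left them, time stands still between calls to the robot, and variables do not carry over. Pictures are saved under pics/ and viewed, at most 10 in all, crops included, and the job is handed in when it is done.

```bash
mkdir -p pics; cat > h.py <<'E'
import numpy as np, cv2
from bench import *
def look(c,names):
    p=snapshot(c); 
    for n in names:
        for d in place_of(p,n)[:4]:
            X=np.array(d["location"],float); q=p["R"]@X+p["t"]; 
            uv=(np.array(p["intrinsics"])@q); uv=uv[:2]/uv[2]
            print(c,n,round(d["conf"],2),X.round(1),uv.round() if c!="wrist" else "")
    return p
E
python3 - <<'E'
from h import *
N=["subplatter_hub","subplatter_tip","bearing_mouth","deck","tonearm_head","tonearm_pivot","tape_roll","spare_roll","oil_tin","mug","screwdriver"]
a=look("scene",N); b=look("side",N)
cv2.imwrite("pics/a.png",np.vstack([a["image"]])[:,:,::-1]);cv2.imwrite("pics/b.png",b["image"][:,:,::-1])
print(sense())
E
```

```text
scene subplatter_hub 0.92 [ 448.5 -204.1   70.8] [223. 185.]
scene subplatter_hub 0.88 [ 289.4 -406.5   65.4] [177. 149.]
scene subplatter_hub 0.59 [584.7 -69.3  47. ] [258. 229.]
scene subplatter_hub 0.54 [ 277.9 -211.8   46.7] [234. 160.]
scene subplatter_tip 0.92 [579.9 -71.6   2.2] [257. 239.]
scene subplatter_tip 0.85 [ 2.781e+02 -2.070e+02  1.000e-01] [235. 171.]
scene subplatter_tip 0.7 [ 288.3 -408.    -3.5] [178. 166.]
scene bearing_mouth 0.69 [577.9 233.3  99.8] [374. 231.]
scene deck 0.8 [579.4 192.9   4.1] [352. 254.]
scene deck 0.69 [ 444.9 -211.2   -1.7] [222. 202.]
scene tonearm_head 0.94 [491.9  68.5 137. ] [315. 190.]
scene tonearm_head 0.29 [ 566.  -278.6   -1.6] [189. 225.]
scene tonearm_pivot 0.63 [ 569.5 -277.9   -1.8] [189. 226.]
scene tape_roll 0.91 [ 444.  -206.7   -1.3] [223. 202.]
scene spare_roll 0.53 [ 461.5 -373.5    1.1] [170. 197.]
scene oil_tin 0.86 [ 568.9 -278.    -1. ] [189. 226.]
scene mug 0.85 [ 723.2 -245.9    1.4] [182. 266.]
scene screwdriver 0.61 [ 614.3 -440.9   -0.9] [130. 227.]
side subplatter_hub 0.84 [ 446.5 -210.    74.8] [262. 243.]
sid
[... 700 characters left out ...]
] [342. 209.]
{'time': 1.2, 'joint_pos': array([ 6.94769937e+01,  7.47081069e+00,  8.52683549e+01,  1.51355818e-04,
        8.72611159e+01, -4.89107645e+00]), 'qd': array([-0.02493965, -0.11226368,  0.05366169, -0.01191024,  0.00410391,
        0.04614849]), 'joint_efforts': array([-5.43276601e-04, -5.69318247e+01, -5.00856006e+01, -1.27035914e-04,
        1.43032921e-03,  2.35121576e-07]), 'tool_pos': array([161.63206536, 577.82086246, 248.29060579]), 'tcp_rot': array([-1.79999732e+02, -1.74630292e-04,  1.64368063e+02]), 'ft_force': array([-0.05464026,  0.00731868,  0.72505113]), 'wrist_torque': array([0.00965013, 0.01786241, 0.00666125]), 'grip_force': 0.0, 'finger_gap': 85.35813978685889}
```

View pics/a.png

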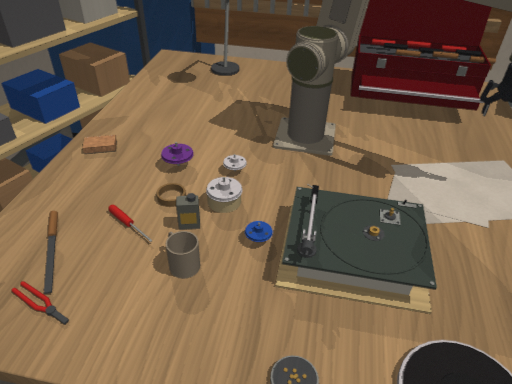

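View pics/b.png

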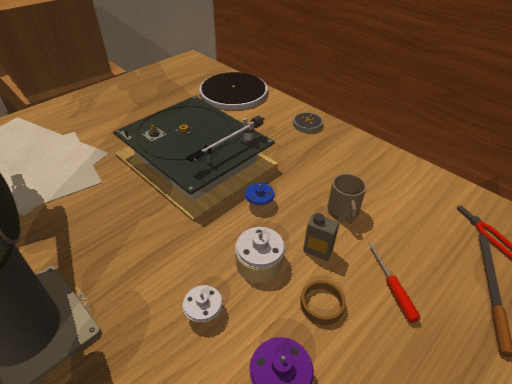

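Four look-alikes in the scene picture: purple (177,152), blue (258,231), small silver (235,162), and large silver on the thick roll (223,187). The large silver one fits, being neither blue nor purple and the larger of the two silver ones. I'll confirm it in a crop.

```bash
python3 - <<'E'
from h import *
p=snapshot("side")["image"][220:340,170:330]
cv2.imwrite("pics/c.png",cv2.resize(p,None,fx=4,fy=4,interpolation=2)[:,:,::-1])
E
```

```text
(no output)
```

View pics/c.png

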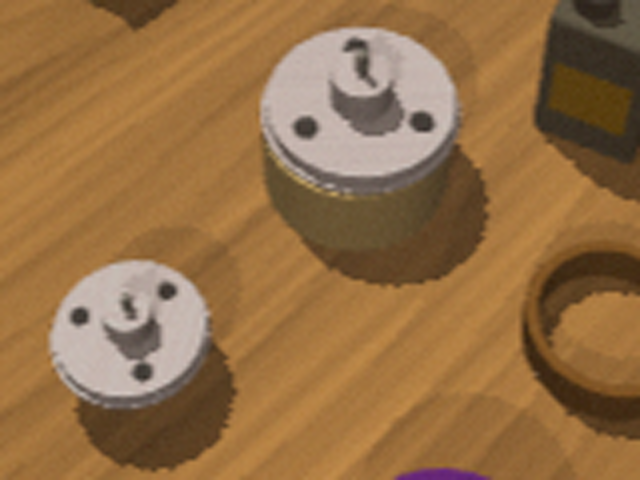

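```bash
python3 -m handwheel '[[1,-2.5,-1.7,0,0,0,0],[1,-2.5,-1.7,0,0,0,0],[1,-2.5,-1.7,0,0,0,0],[1,-2.5,-1.7,0,0,0,0],[1,-2.5,-1.7,0,0,0,0],[1,-2.5,-1.7,0,0,0,0],[1,-2.5,-1.7,0,0,0,0],[1,-2.5,-1.7,0,0,0,0],[1,-2.5,-1.7,0,0,0,0],[1,-2.5,-1.7,0,0,0,0],[1,-2.5,-1.7,0,0,0,0],[1,-2.5,-1.7,0,0,0,0]]'
```

```text
time: 2.25
tool_pos: [396.3, 299.3, 248.5]
tcp_rot: [180.0, 0.0, 164.4]
ft_force: [0.8, -0.2, 0.5]
finger_gap: 85.4
grip_force: 0.0
```

The crop confirms it: the large silver sub-platter is at crop (360,110), sitting on the thick roll. The smaller silver one is at (130,330).

```bash
python3 -m handwheel '[[1,-2.5,-1.7,0,0,0,0],[1,-2.5,-1.7,0,0,0,0],[1,-2.5,-1.7,0,0,0,0],[1,-2.5,-1.7,0,0,0,0],[1,-0.6,-2.9,0,0,0,0],[1,-0.6,-2.9,0,0,0,0],[1,-0.6,-2.9,0,0,0,0],[1,-0.6,-2.9,0,0,0,0],[1,-0.6,-2.9,0,0,0,0],[1,-0.6,-2.9,0,0,0,0],[1,-0.6,-2.9,0,0,0,0],[1,-0.6,-2.9,0,0,0,0]]'
python3 -m handwheel '[[1,-0.6,-2.9,0,0,0,0],[1,-0.6,-2.9,0,0,0,0],[1,-0.6,-2.9,0,0,0,0],[1,-0.6,-2.9,0,0,0,0],[1,-0.6,-2.9,0,0,0,0],[1,-0.6,-2.9,0,0,0,0],[1,0,0,0,0,0,0],[1,0,0,0,0,0,0],[1,0,0,0,0,0,0]]'
python3 - <<'E'
from h import *
for i in range(2):
  for c in ("scene","side","wrist"):
    p=look(c,["subplatter_hub"])
cv2.imwrite("pics/d.png",p["image"][:,:,::-1])
E
```

```text
time: 3.25
tool_pos: [457.0, -29.6, 248.5]
tcp_rot: [180.0, 0.0, 164.4]
ft_force: [0.6, 0.1, -1.1]
finger_gap: 85.4
grip_force: 0.0
time: 4.0
tool_pos: [445.0, -205.2, 248.2]
tcp_rot: [180.0, -0.0, 164.3]
ft_force: [-0.1, 0.5, 0.2]
finger_gap: 85.4
grip_force: 0.0
scene subplatter_hub 0.82 [ 451.1 -207.4   69.8] [222. 186.]
scene subplatter_hub 0.71 [ 277.9 -211.8   46.1] [234. 160.]
scene subplatter_hub 0.71 [584.8 -68.9  46.6] [258. 229.]
side subplatter_hub 0.87 [582.3 -70.7  47.2] [259. 190.]
side subplatter_hub 0.85 [ 446.9 -206.1   71.4] [261. 243.]
side subplatter_hub 0.83 [ 280.8 -213.    50.9] [203. 298.]
side subplatter_hub 0.61 [ 291.4 -407.7   64.3] [281. 364.]
wrist subplatter_hub 0.96 [581.  -74.8  45.8] 
wrist subplatter_hub 0.92 [ 275.6 -212.    49.3] 
wrist subplatter_hub 0.82 [ 295.4 -412.2   64.5] 
wrist subplatter_hub 0.58 [ 445.7 -205.1   76.3] 
scene subplatter_hub 0.97 [ 448.3 -204.3   70.2] [223. 185.]
scene subplatter_hub 0.81 [ 292.4 -406.4   64.7] [176. 150.]
scene subplatter_hub 0.7 [580.8 -68.8  46.9] [259. 228.]
scene subplatter_hub 0.67 [ 277.1 -212.6   46.8] [234. 159.]
side subplatter_hub 0.91 [ 280.8 -213.3   52.2] [203. 298.]
side subplatter_hub 0.9 [580.  -72.6  44.5] [259. 192.]
side subplatter_hub 0.85 [ 447.5 -209.8   70.4] [262. 244.]
side subplatter_hub 0.61 [ 294.4 -410.3   64.1] [284. 364.]
wrist subplatter_hub 0.91 [580.4 -73.3  45.6] 
wrist subplatter_hub 0.8 [ 277.6 -210.5   49.7] 
wrist subplatter_hub 0.73 [ 296.1 -409.4   66.7] 
wrist subplatter_hub 0.63 [ 444.9 -207.4   75.5]
```

View pics/d.png

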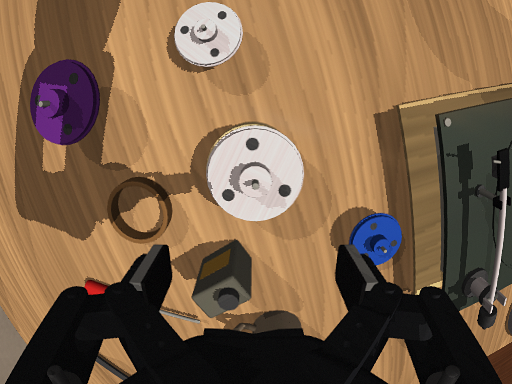

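The wrist picture shows the large silver disc at (255,172) with its hub at (255,182). The path straight down is free. I'll descend onto the hub next.

```bash
python3 -m handwheel '[[1,-0.25,-0.06,0.6,0,0,0],[1,0,0,1.5,0,0,0],[1,0,0,2,0,0,0],[1,0,0,2,0,0,0],[1,0,0,2,0,0,0],[1,0,0,2,0,0,0],[1,0,0,2,0,0,0],[1,0,0,2,0,0,0],[1,0,0,1,0,0,0],[1,0,0,0.8,0,0,0],[1,0,0,0.7,0,0,0],[1,0,0,0,0,0,0]]'
python3 -m handwheel '[[0,0,0,0,0,0,0],[0,0,0,0,0,0,0],[-1,0,0,0,0,0,0],[-1,0,0,0,0,0,0],[-1,0,0,0,0,0,0],[-1,0,0,0,0,0,0],[-1,0,0,0,0,0,0],[-1,0,0,0,0,0,0],[-1,0,0,0,0,0,0],[-1,0,0,0,0,0,0]]' 50
```

```text
time: 5.6
tool_pos: [446.9, -206.6, 81.3]
tcp_rot: [180.0, -0.1, 164.4]
ft_force: [-0.9, -0.0, 0.4]
finger_gap: 85.4
grip_force: 0.0
time: 6.43
tool_pos: [448.1, -207.0, 83.5]
tcp_rot: [-180.0, 0.1, 164.4]
ft_force: [-0.3, 2.1, 5.2]
finger_gap: 32.0
grip_force: 49.6
```

```bash
python3 -m handwheel '[[-1,0,0,-0.2,0,0,0],[-1,0,0,-0.4,0,0,0],[-1,0,0,-0.8,0,0,0],[-1,0,0,-1,0,0,0],[-1,0,0,-1,0,0,0],[-1,0,0,-1,0,0,0],[-1,0,0,-1,0,0,0],[-1,0,0,-1,0,0,0],[-1,0,0,-1,0,0,0],[-1,0,0,-1.5,0,0,0],[-1,0,0,-1.5,0,0,0],[-1,0,0,-1.5,0,0,0]]'
python3 -m handwheel '[[-1,0,0,-1.5,0,0,0],[-1,0,0,-1.5,0,0,0],[-1,0,0,-1.5,0,0,0],[-1,0,0,-1.5,0,0,0],[-1,0,0,-1.5,0,0,0],[-1,0,0,-1,0,0,0],[-1,0,0,-0.5,0,0,0],[-1,0,0,0,0,0,0],[-1,0,0,0,0,0,0],[-1,0,0,0,0,0,0]]'
python3 - <<'E'
from h import *
for i in range(2):
  for c in ("scene","side"):
    p=look(c,["subplatter_hub","subplatter_tip"]+["tape_roll"]*(i==0))
cv2.imwrite("pics/e.png",np.hstack([cv2.resize(snapshot(c)["image"],(400,300)) for c in("scene","side")])[:,:,::-1])
E
```

```text
time: 7.43
tool_pos: [447.2, -206.7, 202.5]
tcp_rot: [180.0, -0.0, 164.4]
ft_force: [0.1, 0.2, -4.2]
finger_gap: 32.0
grip_force: 49.9
time: 8.27
tool_pos: [446.9, -206.5, 290.1]
tcp_rot: [180.0, -0.1, 164.4]
ft_force: [0.2, 0.3, -3.1]
finger_gap: 32.7
grip_force: 49.9
scene subplatter_hub 0.92 [ 291.1 -407.1   65.4] [176. 149.]
scene subplatter_hub 0.86 [ 279.3 -213.2   46.5] [233. 160.]
scene subplatter_hub 0.84 [581.8 -69.5  46.6] [258. 228.]
scene subplatter_hub 0.71 [ 6.153e+02 -4.392e+02 -2.000e-01] [130. 228.]
scene subplatter_tip 0.93 [580.6 -71.7  -4. ] [257. 240.]
scene subplatter_tip 0.77 [ 286.8 -404.5   -1.6] [179. 165.]
scene subplatter_tip 0.5 [ 277.2 -209.5    2.1] [235. 170.]
scene tape_roll 0.59 [ 442.9 -210.9    0.8] [222. 201.]
side subplatter_hub 0.93 [ 445.6 -209.6  277.1] [264. 171.]
side subplatter_hub 0.93 [ 290.5 -411.4   62.8] [283. 366.]
side subplatter_hub 0.62 [ 279.4 -209.5   52.1] [202. 297.]
side subplatter_hub 0.54 [582.8 -70.2  47.2] [259. 190.]
side subplatter_tip 0.94 [ 276.6 -208.9   -2.5] [203. 312.]
side subplatter_tip 0.6 [582.6 -71.    4.4] [
[... 266 characters left out ...]
.3 -212.2   47.7] [234. 159.]
scene subplatter_hub 0.69 [ 290.6 -409.    62.3] [176. 150.]
scene subplatter_hub 0.63 [ 448.3 -208.5  276.6] [220. 125.]
scene subplatter_tip 0.91 [580.2 -74.1   1.7] [256. 239.]
scene subplatter_tip 0.8 [ 447.9 -202.2  212.1] [223. 145.]
scene subplatter_tip 0.79 [ 289.2 -405.5   -0.7] [179. 165.]
scene subplatter_tip 0.64 [ 2.779e+02 -2.075e+02  1.000e-01] [235. 171.]
side subplatter_hub 0.96 [ 292.8 -408.5   66.5] [282. 363.]
side subplatter_hub 0.76 [ 443.4 -210.4  279.7] [264. 171.]
side subplatter_hub 0.64 [ 281.5 -211.    46.9] [203. 298.]
side subplatter_hub 0.54 [581.9 -71.6  44.2] [260. 191.]
side subplatter_tip 0.93 [ 272.  -211.8   -3.4] [202. 314.]
```

View pics/e.png

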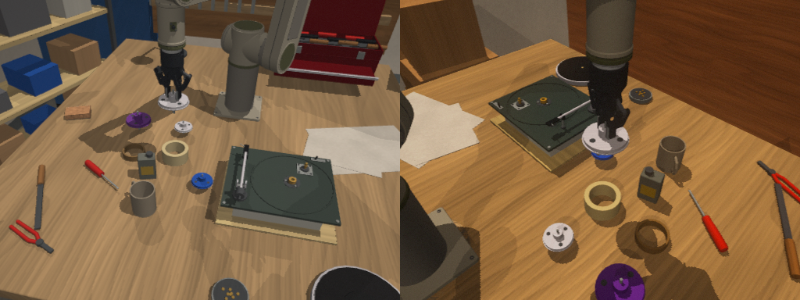

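The sub-platter hangs level in the gripper, at about (175,100) in the left half and (605,138) in the right half. The roll stayed in place. I'll carry it over to the bearing at this height.

```bash
python3 -m handwheel '[[-1,0,0.5,0,0,0,0],[-1,0,1,0,0,0,0],[-1,0,1.5,0,0,0,0],[-1,0,2,0,0,0,0],[-1,0,2,0,0,0,0],[-1,0,2,0,0,0,0],[-1,0,2,0,0,0,0],[-1,0,2,0,0,0,0],[-1,0,2,0,0,0,0],[-1,0,2,0,0,0,0],[-1,0,2,0,0,0,0],[-1,0,2,0,0,0,0]]'
python3 -m handwheel '[[-1,0,2,0,0,0,0],[-1,0,2,0,0,0,0],[-1,0,2,0,0,0,0],[-1,0,2,0,0,0,0],[-1,0,2,0,0,0,0],[-1,0,2,0,0,0,0],[-1,0,2,0,0,0,0],[-1,0,2,0,0,0,0],[-1,-0.2,2,0,0,0,0],[-1,-0.2,2,0,0,0,0],[-1,-0.2,2,0,0,0,0],[-1,-0.2,1.5,0,0,0,0]]'
python3 -m handwheel '[[-1,0,1,0,0,0,0],[-1,0,0.4,0,0,0,0],[-1,0,0,0,0,0,0],[-1,0,0,0,0,0,0],[-1,0,0,0,0,0,0],[-1,0,0,0,0,0,0]]'
python3 - <<'E'
from h import *
for i in range(3):
  for c in ("scene","side"):
    p=look(c,["subplatter_hub","subplatter_tip","bearing_mouth"]+["deck","tonearm_head","tonearm_pivot"]*(i<2))
a=snapshot("scene")["image"][90:270,270:450];b=snapshot("side")["image"][40:220,100:280]
cv2.imwrite("pics/f.png",cv2.resize(np.hstack([a,b]),(800,400),interpolation=2)[:,:,::-1])
E
```

```text
time: 10.07
tool_pos: [504.0, -2.6, 291.4]
tcp_rot: [180.0, 0.0, 164.4]
ft_force: [0.2, 0.4, -4.0]
finger_gap: 32.0
grip_force: 50.0
time: 11.07
tool_pos: [574.6, 222.3, 291.1]
tcp_rot: [180.0, -0.0, 164.4]
ft_force: [0.5, 0.6, -3.6]
finger_gap: 32.3
grip_force: 50.1
time: 11.57
tool_pos: [578.6, 232.3, 291.5]
tcp_rot: [-180.0, 0.0, 164.3]
ft_force: [-0.1, -0.4, -2.7]
finger_gap: 32.2
grip_force: 50.2
scene subplatter_hub 0.87 [ 290.2 -407.5   65.5] [176. 149.]
scene subplatter_hub 0.78 [ 277.7 -212.1   45.4] [234. 160.]
scene subplatter_hub 0.66 [583.7 -65.7  47.6] [260. 228.]
scene subplatter_hub 0.57 [577.8 231.7 279.6] [390. 175.]
scene subplatter_tip 0.9 [580.5 232.1 210.9] [383. 198.]
scene subplatter_tip 0.77 [ 289.9 -405.6   -3.7] [179. 166.]
scene subplatter_tip 0.66 [ 276.9 -210.1    1.7] [234. 170.]
scene subplatter_tip 0.65 [ 441.5 -209.1   -0.8] [223. 201.]
scene bearing_mouth 0.73 [577.2 236.6 103.2] [376. 230.]
scene bearing_mouth 0.52 [ 460.3 -373.3    3.4] [170. 196.]
scene deck 0.95 [579.9 191.9   1.2] [351. 254.]
scene tonearm_head 0.9 [492.7  67.  132.5] [314. 191
[... 2687 characters left out ...]
.]
scene subplatter_tip 0.75 [583.7 -72.6   0.7] [257. 240.]
scene subplatter_tip 0.7 [ 277.2 -209.2   -0.5] [235. 171.]
scene bearing_mouth 0.74 [576.7 233.1 101. ] [374. 230.]
scene bearing_mouth 0.16 [ 441.  -210.4    1.9] [222. 201.]
side subplatter_hub 0.83 [575.3 227.7 281.1] [176.  67.]
side subplatter_hub 0.81 [582.7 -72.4  44.4] [260. 191.]
side subplatter_hub 0.72 [ 278.1 -211.1   51.4] [202. 298.]
side subplatter_hub 0.6 [ 288.5 -406.4   65.7] [280. 364.]
side subplatter_tip 0.79 [ 273.1 -211.    -5.3] [202. 314.]
side subplatter_tip 0.78 [579.  -73.1   5.3] [259. 203.]
side subplatter_tip 0.62 [575.5 233.  209.4] [179.  92.]
side bearing_mouth 0.93 [574.9 235.5 102.6] [183. 125.]
```

View pics/f.png

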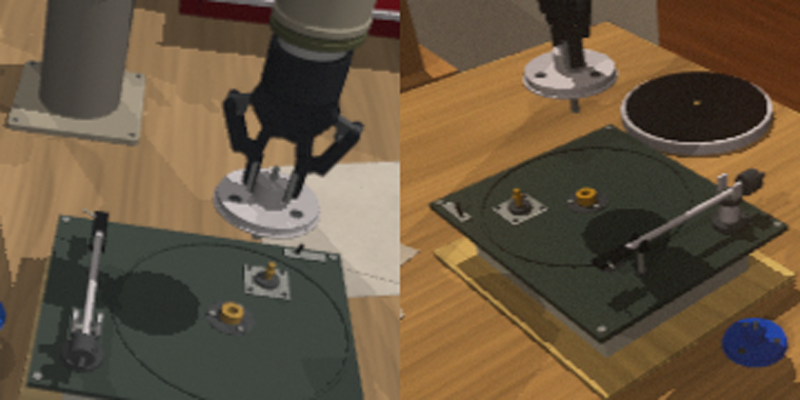

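In the left half the tip hides behind the disc and the bearing shows at (230,315). In the right half the tip is at (575,105) above the bearing at (587,195). The tonearm is parked. I'll lower it to about 2 cm above the mouth and measure there.

```bash
python3 -m handwheel '[[-1,0,0,0.3,0,0,0],[-1,0,0,0.7,0,0,0],[-1,0,0,1,0,0,0],[-1,0,0,1,0,0,0],[-1,0,0,1,0,0,0],[-1,0,0,1,0,0,0],[-1,0,0,1,0,0,0],[-1,0,0,1,0,0,0],[-1,0,0,1,0,0,0],[-1,0,0,0.7,0,0,0],[-1,0,0,0.3,0,0,0],[-1,0,0,0,0,0,0]]'
python3 -m handwheel '[[-1,0,0,0,0,0,0],[-1,0,0,0,0,0,0],[-1,0,0,0,0,0,0]]'
python3 - <<'E'
from h import *
R={}
for i in range(6):
  for c in ("scene","side"):
    p=snapshot(c)
    for n in("subplatter_hub","subplatter_tip","bearing_mouth"):
      for d in place_of(p,n):
        X=np.array(d["location"])
        if np.hypot(*(X[:2]-[578,233]))<25: R.setdefault((c,n),[]).append(X);break
for k,v in R.items(): print(k,len(v),np.mean(v,0).round(1),np.std(v,0).round(1))
a=snapshot("scene")["image"][160:250,340:430];b=snapshot("side")["image"][70:160,140:230]
cv2.imwrite("pics/g.png",cv2.resize(np.hstack([a,b]),(800,400),interpolation=2)[:,:,::-1])
E
```

```text
time: 14.47
tool_pos: [578.2, 233.0, 200.1]
tcp_rot: [-179.9, -0.1, 164.4]
ft_force: [-0.6, 0.1, -3.4]
finger_gap: 32.1
grip_force: 50.1
time: 14.72
tool_pos: [579.2, 233.3, 202.3]
tcp_rot: [180.0, 0.1, 164.4]
ft_force: [0.2, -0.4, -3.3]
finger_gap: 32.3
grip_force: 50.1
('scene', 'subplatter_hub') 6 [580.2 231.4 186.5] [1.  1.9 1.5]
('scene', 'bearing_mouth') 6 [575.6 232.1 102.7] [2.3 1.2 1.2]
('side', 'subplatter_hub') 5 [577.3 229.1 189.7] [0.7 1.3 0.3]
('side', 'bearing_mouth') 6 [572.9 234.5 100.2] [1.4 0.8 1.4]
('side', 'subplatter_tip') 5 [577.4 234.6 120.8] [1.  0.9 1.6]
('scene', 'subplatter_tip') 1 [577.8 231.2 103.1] [0. 0. 0.]
```

View pics/g.png

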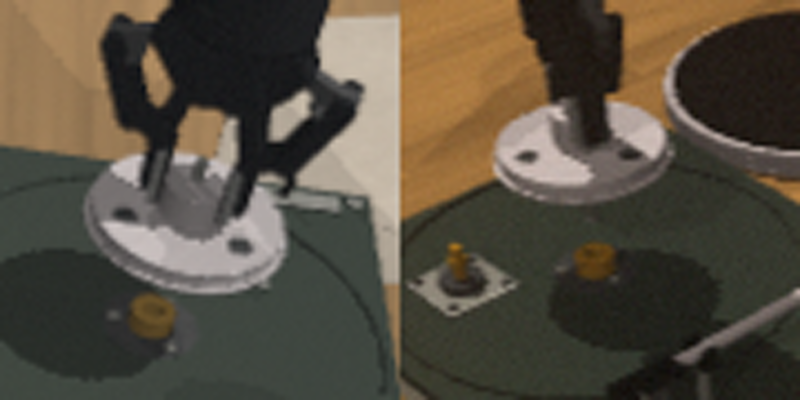

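The disc hides the tip in both views: in the left half the disc is at (185,220) and the bearing at (152,312), in the right half the disc is at (580,150) and the bearing at (595,258). I'll fit the disc rim and the bearing outline with the calibration to get tilt and offset.

```bash
cat > fit.py <<'E'
from h import *
from scipy.optimize import least_squares
th=np.linspace(0,2*np.pi,90)
def hull(p,c,n,r,h):   # outline of a cylinder: top centre c, axis n, radius r, height h
    n=n/np.linalg.norm(n); u=np.cross(n,[0,1,0]);u/=np.linalg.norm(u);v=np.cross(n,u)
    o=np.cos(th)[:,None]*u+np.sin(th)[:,None]*v
    X=np.vstack([c+r*o,c-h*n+r*o])@np.array(p["R"]).T+p["t"]
    q=X@np.array(p["intrinsics"]).T; return cv2.convexHull((q[:,:2]/q[:,2:]).astype(np.float32))
def cont(m):
    c=max(cv2.findContours(m.astype(np.uint8),0,1)[0],key=cv2.contourArea)
    m=np.zeros(m.shape,np.uint8);cv2.drawContours(m,[c],-1,1,-1)
    f=cv2.resize(cv2.GaussianBlur(m.astype(np.float32),(0,0),.7),None,fx=4,fy=4)
    c=max(cv2.findContours((f>.5).astype(np.uint8),0,1)[0],key=cv2.contourArea)[:,0]
    return (c+.5)/4-.5
def res(h,P): return np.array([cv2.pointPolygonTest(h,(float(x),float(y)),True) for x,y in P])
def measure():
    pics={c:snapshot(c) for c in("scene","side")}; D={}; out=[]
    for c,p in pics.items():
        hsv=cv2.cvtColor(p["image"],cv2.COLOR_RGB2HSV)
        a=np.array(p["R"])@[577,233,94]+p["t"];a=np.array(p["intrinsics"])@a;u,v=(a[:2]/a[2]).astype(int)
        B=np.zeros(hsv.shape[:2],bool);w=11
        B[v-w:v+w,u-w:u+w]=((hsv[...,1]>110)&(hsv[...,0]<30)&(hsv[...,2]>50))[v-w:v+w,u-w:u+w]
        P=cont(B); s=least_squares(lambda x:res(hull(p,np.r_[x,101],np.array([0,0,1.]),13,14),P),[577,233],loss="soft_l1",f_scale=.3,diff_step=1e-3)
        print(c,"bearing",s.x.round(1),"rms",np.sqrt(np.mean(s.fun**2)).round(2),len(P)); out.append(s.x)
        zt=sense()["tool_pos"][2]-21.5
        ds=[d for d in trace(p,"subplatter_hub")]
        a=np.array(p["R"])@[577,233,zt]+p["t"];a=np.array(p["intrinsics"])@a;u,v=a[:2]/a[2]
        m=min(ds,key=lambda d:np.hypot(*(np.argwhere(d["pixels"]).mean(0)-[v,u])))["pixels"]
        D[c]=(p,cont(m))
    def f(x,cs):
        return np.concatenate([res(hull(D[c][0],np.array(x[:3]),np.r_[x[3:5],1.],55,12),D[c][1]) for c in cs])
    for cs in (["scene"],["side"],["scene","side"]):
        s=least_squares(f,[578,233,zt,0.001,0.001],args=(cs,),loss="soft_l1",f_scale=.3,x_scale=[1,1,1,.02,.02],diff_step=[1e-3,1e-3,1e-3,1e-2,1e-2])
        n=np.r_[s.x[3:],1]; n/=np.linalg.norm(n)
        print(cs,"disc top",s.x[:3].round(1),"tilt deg",np.degrees(s.x[3:]).round(1),"tip",(s.x[:3]-56*n).round(1),"rms",np.sqrt(np.mean(s.fun**2)).round(2))
if __name__=="__main__": print(sense()["tool_pos"]);measure();measure()
E
python3 fit.py
```

```text
[578.69845277 233.10957485 201.29903162]
scene bearing [571.1 233.4] rms 0.72 117
side bearing [575.6 234. ] rms 0.41 109
['scene'] disc top [ 173.5 -136.2 -364.3] tilt deg [-2.4  2. ] tip [ 175.8 -138.2 -420.2] rms 0.42
['side'] disc top [602.8 275.4 151. ] tilt deg [4.  3.8] tip [599.  271.7  95.3] rms 3.11
['scene', 'side'] disc top [547.8  80.6 202.2] tilt deg [384.6 240.6] tip [500.7  51.1 195.2] rms 38.04
scene bearing [571.7 233.2] rms 0.69 117
side bearing [575.9 234.4] rms 0.29 110
['scene'] disc top [554.2 239.  155.7] tilt deg [-6.4  0.5] tip [560.4 238.5 100. ] rms 3.12
['side'] disc top [575.1 232.5 180. ] tilt deg [3.4 2.1] tip [571.8 230.4 124.2] rms 3.19
['scene', 'side'] disc top [576.7 235.5 176. ] tilt deg [-4.   4.2] tip [580.6 231.4 120.2] rms 3.51
```

```bash
python3 - <<'E'
from fit import *
T=sense()["tool_pos"]; print(T); O=[]
for c,(r0,c0) in {"scene":(160,340),"side":(70,140)}.items():
    p=snapshot(c); hsv=cv2.cvtColor(p["image"],cv2.COLOR_RGB2HSV)[r0:r0+90,c0:c0+90]
    big=cv2.resize(p["image"][r0:r0+90,c0:c0+90],(400,400),interpolation=0)[:,:,::-1].copy(); k=400/90
    def dr(P,col): cv2.polylines(big,[np.round((np.array(P).reshape(-1,2)-[c0,r0]+.5)*k).astype(int)],True,col,1)
    dr(hull(p,np.r_[T[:2],T[2]-21.5],np.array([0,0,1.]),55,12),(0,0,255))
    dr(hull(p,np.r_[T[:2],T[2]-33.5],np.array([0,0,1.]),5,44),(255,0,255))
    dr(hull(p,np.array([577,233,101.]),np.array([0,0,1.]),13,14),(0,255,0))
    O.append(big)
cv2.imwrite("pics/h.png",np.hstack(O))
E
```

```text
[578.69100485 233.12255273 201.31851036]
```

View pics/h.png

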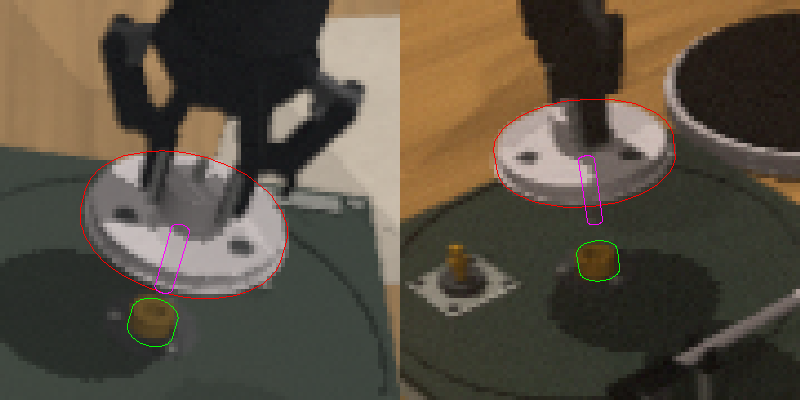

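The overlay agrees to within about 1 px. Red is the upright disc, magenta the shaft, and green the bearing at (577,233,101). A joint fit with a small image shift per camera should give the remaining offset.

```bash
cat > joint.py <<'E'
from fit import *
def joint(v=1):
    T=sense()["tool_pos"]; D=[]; Z=np.array([0,0,1.])
    for c in("scene","side"):
        p=snapshot(c); hsv=cv2.cvtColor(p["image"],cv2.COLOR_RGB2HSV).astype(int)
        def roi(h,g):
            m=np.zeros(hsv.shape[:2],np.uint8);cv2.fillPoly(m,[np.round(h).astype(int)],1)
            return cv2.dilate(m,np.ones((2*g+1,)*2))>0
        def rim(m):
            P=cont(m);H=cv2.convexHull(P.astype(np.float32));return P[np.abs(res(H,P))<.4]
        d=roi(hull(p,np.r_[T[:2],T[2]-21.5],Z,55,12),2)&(hsv[...,1]<60)&(hsv[...,2]>75)
        b=roi(hull(p,np.array([577,233,101.]),Z,13,14),2)&(hsv[...,1]>110)&(hsv[...,0]<30)&(hsv[...,2]>50)
        D.append((p,rim(d),rim(b)))
    def f(x):
        r=[]
        for i,(p,d,b) in enumerate(D):
            s=x[7+2*i:9+2*i].astype(np.float32)
            r+=[res(hull(p,x[2:5],np.r_[x[5:7]*.05,1.],55,12)+s,d),res(hull(p,np.r_[x[:2],101],Z,13,14)+s,b)]
        return np.concatenate(r+[5*x[7:]])
    s=least_squares(f,np.r_[577,233,T[:2],T[2]-21.5,0,0,0,0,0,0],loss="soft_l1",f_scale=.3,x_scale=np.r_[np.ones(11)],diff_step=None,method="trf",jac=lambda x:np.array([(f(x+.1*e)-f(x-.1*e))/.2 for e in np.eye(11)]).T)
    x=s.x;n=np.r_[x[5:7]*.05,1];n/=np.linalg.norm(n);tip=x[2:5]-56*n
    print("n",[ (len(d),len(b)) for _,d,b in D],"rms",np.sqrt(np.mean(s.fun**2)).round(2),"TCP",T.round(1))
    print("bearing",x[:2].round(1),"disc",x[2:5].round(1),"tilt",np.degrees(n[:2]).round(1),"tip",tip.round(1),"tip-bearing",(tip-np.r_[x[:2],101]).round(1),"shift",x[7:].round(1))
if __name__=="__main__": joint();joint()
E
python3 joint.py
```

```text
n [(331, 117), (324, 106)] rms 0.7 TCP [578.7 233.1 201.3]
bearing [576.1 233.6] disc [579.2 236.6 178.2] tilt [0.9 1.6] tip [578.3 235.  122.3] tip-bearing [ 2.2  1.4 21.3] shift [-0.  -1.3  0.  -0. ]
n [(331, 117), (324, 107)] rms 0.71 TCP [578.7 233.1 201.3]
bearing [575.8 233.3] disc [579.2 236.5 178.3] tilt [0.8 1.7] tip [578.4 234.8 122.3] tip-bearing [ 2.6  1.5 21.3] shift [-0.  -1.3  0.  -0. ]
```

```bash
python3 -m handwheel '[[-1,0.05,-0.05,0.2,0,0,0],[-1,0.05,-0.05,0.3,0,0,0],[-1,0.05,-0.04,0.3,0,0,0],[-1,0,0,0.2,0,0,0],[-1,0,0,0.1,0,0,0],[-1,0,0,0,0,0,0],[-1,0,0,0,0,0,0],[-1,0,0,0,0,0,0],[-1,0,0,0,0,0,0],[-1,0,0,0,0,0,0],[-1,0,0,0,0,0,0],[-1,0,0,0,0,0,0]]'
python3 joint.py
python3 - <<'E'
from h import *
R={}
for i in range(5):
  for c in ("scene","side","wrist"):
    p=snapshot(c)
    for n in("subplatter_hub","subplatter_tip","bearing_mouth","deck","tonearm_head"):
      for d in place_of(p,n):
        X=np.array(d["location"])
        if np.hypot(*(X[:2]-[578,233]))<25 or n in("deck","tonearm_head") and d["conf"]>.5: R.setdefault((c,n),[]).append(X);break
for k,v in R.items(): print(k,len(v),np.mean(v,0).round(1),np.std(v,0).round(1))
print(sense()["tool_pos"])
b=snapshot("side")["image"][80:150,150:220];a=snapshot("scene")["image"][170:240,340:410]
cv2.imwrite("pics/i.png",cv2.resize(np.hstack([a,b]),(800,400),interpolation=2)[:,:,::-1])
E
```

```text
time: 18.92
tool_pos: [576.9, 232.2, 190.4]
tcp_rot: [180.0, 0.0, 164.4]
ft_force: [0.7, -0.1, -3.7]
finger_gap: 32.0
grip_force: 50.1
n [(342, 112), (315, 108)] rms 0.73 TCP [576.9 232.2 190.4]
bearing [575.1 234.1] disc [577.2 235.  168. ] tilt [-0.4  1.6] tip [577.5 233.5 112. ] tip-bearing [ 2.5 -0.6 11. ] shift [-0.  -1.1  0.  -0. ]
n [(340, 109), (312, 108)] rms 0.72 TCP [576.9 232.2 190.3]
bearing [575.6 233.9] disc [577.2 235.2 168. ] tilt [-0.1  1.4] tip [577.2 233.8 112. ] tip-bearing [ 1.7 -0.1 11. ] shift [-0.  -1.1  0.  -0. ]
('scene', 'subplatter_hub') 5 [578.  231.8 176.6] [1.4 1.7 0.8]
('scene', 'bearing_mouth') 5 [575.2 233.  102.7] [1.7 0.4 0.8]
('scene', 'deck') 5 [5.776e+02 1.926e+02 2.000e-01] [2.  1.3 1. ]
('scene', 'tonearm_head') 5 [492.5  65.9 132.2] [0.8 1.6 1.8]
('side', 'subplatter_hub') 5 [574.4 228.4 179.7] [0.8 0.7 1.1]
('side', 'subplatter_tip') 4 [574.  232.7 109.9] [2.  0.7 0.8]
('side', 'bearing_mouth') 5 [574.3 234.2 100.6] [1.  1.4 0.8]
('side', 'deck') 5 [577.8 191.2   1.6] [0.8 1.4 1.1]
('wrist', 'subplatter_hub') 5 [573.6 231.6 182.3] [1.6 1.3 1.1]
('wrist', 'tonearm_head') 4 [489.5  68.6 135.3] [1.2 1.4 1.4]
('side', 'tonearm_head') 4 [493.6  64.6 136.9] [0.9 1.3 0.4]
('scene', 'subplatter_tip') 1 [576.2 230.  173.2] [0. 0. 0.]
[576.87972395 232.17526676 190.30276468]
```

View pics/i.png

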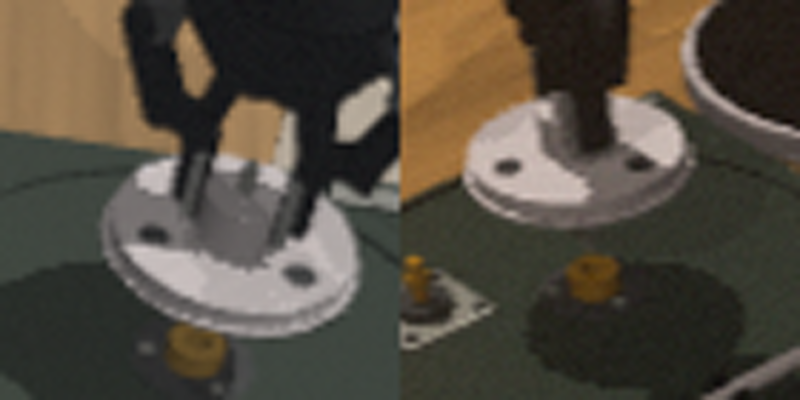

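The last picture shows the disc level, with the bearing directly below it in both halves at (197,350) and (593,278). The estimates put the tip within about 2 mm of the axis, 9–11 mm above the mouth, tilted under 2°. The tonearm is parked. I'm handing in.

```bash
python3 -c "
from bench import *
print(hand_in())"
```

```text
the job is handed in; nothing more can be done
None
```

I handed the job in with the sub-platter still gripped and upright over the bearing, measured at about 1 cm above the mouth, within about 2 mm of the axis and tilted under 2°; the tonearm is still in its rest, and no verdict came back.

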